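# Find the unfastened hatch of the bench duct

## Task

One of the four identical hatch panels in the top of the white bench duct has been left unfastened. With the fingertips, press gently on the robot-side part of the panels in turn until you find the one that rocks, then push that side of it down until the hatch is fully open, and leave it open. Do not disturb the tins, the jar or the wooden block standing on the bench.

Things in the scene. Friction and masses are not known exactly. Their poses are not given: they have to be found in the camera images.
- duct: low white sheet-metal duct fixed on the bench, 130 (x) x 358 (y) x 75 mm high; origin at the centre of its underside; x away from the robot, y to the left, z up. Its top holds four alike grey panels in a row along y, pitch 84 mm, flush, each 100 (x) x 74 (y) x 4 mm, 8 mm bars between. Inside it is clear to 69 mm deep, but for a pipe on the floor. An oven with a protruding handle stands behind
- press_1 (a point): point to press on the first panel from the left: on the duct's top face, at the panel's mid-width, 40 mm from its pivot line towards the robot. It is fixed to the duct, does not move with the panel, and has the duct's axes. Every panel's pivot line runs along y, 18 mm beyond the duct's centre: 68 mm of the panel lie on the robot's side of it, 32 mm beyond
- press_2 (a point): the like point on the second panel from the left. Three of the panels are screwed down on rubber gaskets: they do not rock and yield only about 1 mm at 15 N, then spring back; one, not always the same and looking just like them, is free on its pivot
- press_3 (a point): the like point on the third panel from the left. The free panel goes down under about 3 N at this point while its far part rises; stiff hinge, no spring: it stays where it is left
- press_4 (a point): the like point on the fourth (rightmost) panel. A fingertip going straight down at the free panel's press point has it fully open, at its stop, 30 to 50 mm below the top face, depending on the finger's thickness
- loose_panel (a joint): angle of the one free panel, whichever it is: 0 shut and flush, positive when its robot side goes down (1 mm at the press point is about 0.025 rad), 0.9 rad fully open at its stop; it can also rock back to -0.08
- sample_tin_0: aluminium tin with lid, 59 mm across, 38 mm high, on the bench left of the duct; origin at the centre of its underside
- sample_jar_0: clear screw jar with a pale lid, 68 mm across, 104 mm high, on the bench left of the tins; origin at the centre of its underside
- wood_block: wooden block 40 x 110 x 28 mm (long side its own y) lying on the bench right of the duct; origin at the centre of its underside
- sample_tin_1: aluminium tin with lid, 59 mm across, 38 mm high, on the bench between the other tin and the jar; origin at the centre of its underside

How it is judged:
On the way, in this order (a step that is already met when the one before it is completed fails the run):
1. the unfastened panel has been found: it rocks under the fingertips (joint over 0.04 rad) (value of joint loose_panel above 0.04 rad and contact force between the fingers and anything else above 0.2 N), for 0.05 s.
2. it has been pushed open (over 0.75 rad) (value of joint loose_panel above 0.75 rad), for 0.1 s.
At the end, for the whole second after the job is handed in: the unfastened panel stands open by more than 0.75 rad (its stop is at 0.9) and is at rest; tins, jar and wooden block are within 20 mm of where they stood (value of joint loose_panel above 0.75 rad and velocity of joint loose_panel between -0.05 and 0.05 rad/s and not (distance of any of sample_tin_0, sample_jar_0, wood_block, sample_tin_1 from where it was at the start of the episode above 0.02 m)); the robot touches nothing.
It fails at once if a tin, the jar or the wooden block was moved by more than 20 mm or lifted (distance of any of sample_tin_0, sample_jar_0, wood_block, sample_tin_1 from where it was at the start of the episode above 0.02 m).
It fails at once if something was pressed with more than 60 N instead of gently (contact force between any of the fingers, the arm and anything else above 60 N).
It also fails if it takes over 45 s, if anything falls off the work surface, if the arm or the gripper's body presses on something with over 40 N, if the wrist force passes 120 N, or if a joint passes its speed limit or range.

## Robot

A 6-joint arm with a two-finger parallel gripper is mounted at the origin on a cart in front of the work surface, level with it; the furniture and walls round the work are solid. World frame = base frame: x ahead of the robot, y to its left, z up, the work surface at z = 0. Lengths are in m, angles in rad, forces in N, time in s.
With the tool pointing down it reaches from about 0.375 to 0.9 m from the base axis. Payload 3.1 kg.
Tool frame: the origin (TCP) lies on the centre line of the jaws, within the pads' length; the fingertips stand r.tip_reach ahead of it and the grasp point (between the pads) lies 2 mm behind it (r.tip_reach is the distance from the TCP to the fingertips, in m); z points along the fingers, y is the direction in which the jaws open and shut (so a half turn about z gives the same grasp; the last joint's range is limited). The gripper opens to 85 mm and grips with 20 to 120 N. Pads are 22 mm wide; open, the fingers measure 114 mm over their backs; the gripper's body (76 mm by 85 mm) begins 54 mm behind the grasp point. The pads swing forward as they close: fully open they stand 13 mm farther back than shut.
Start: joints at [-1.361, 0.527, 1.433, -0, 1.181, -0.178], TCP at [0.237, -0.578, 0.248] pointing down, gripper open.
Joint ranges: [-3.08, 3.08], [-0.75, 2.2], [0.22, 2.44], [-1.43, 4.57], [0, 2.65], [-2.85, 2.85]. Speed limits (rad/s): [2.79, 2.79, 3.14, 3.14, 3.14, 3.14].

## Interface

Orientations are given as a unit quaternion [w, x, y, z].
In Python, from cell import r gives the robot as it stands. The module is installed in compiled form; this text tells all that it offers.
- The arm moves only by the tool move_arm, never from a script. Its argument "rows" is a list of rows, each a list of 7 numbers: the opening, from 0 (shut) to 1 (fully open), then the shift along the tool's x, y, z in units of 500 mm (1.0 is 500 mm), then the turn, a rotation vector about the tool's x, y, z in units of 30 degrees (1.0 is 30 degrees). In form: [[grip, dx, dy, dz, ax, ay, az], ...]. A call has 1 to 8 rows; each row is the pose to reach, as a shift and turn from the pose commanded when the call began, along the tool's axes at that moment; what a row does not reach only later rows make up. A row lasts 1/8 s, in which the tool goes at most 62.5 mm and 10.7 degrees, less where a joint would pass 70% of its speed; a pose out of reach is approached as far as the arm can. A call with a number of a shift or a turn outside -1 to 1 is refused whole. A call with a gripper value outside its range is refused whole. The fingers move at their own pace and stop on an object; "force" is the grip in N (left out, the last holds). Time passes only in rows, so rows that repeat a pose let the fingers close. It gives the time, the measured TCP pose, the force and the opening at its end, in the units of the state.
- r.sense(): the state, without advancing time (a new reading comes with each control period).
- r.read_camera(name): name is "side" or "top"; returns a dict with "color" (480x640x3 uint8, red, green, blue), "fovy" (degrees; the focal length in pixels is half the picture's height over the tangent of half this angle, whatever the lens; pixels are square), "cx", "cy" (the principal point, pixels), "cam_to_world" (4x4, takes a point from camera to world coordinates). Camera axes: x right, y up, looking along -z (the intrinsics and any distortion apply to the point x, -y, -z); pixel columns grow to the right and rows downward; lengths in m; the calibration is good to about 2 mm. A picture is of the moment at which its call begins. There is no depth.
- r.finish_job(): hands the job in, once; it reports no verdict.
The state is a dict: "time_s": time; "joint_positions": joint angles; "dq": joint speeds; "joint_efforts": joint torques, N m; "position": TCP position; "orientation": TCP orientation; "wrist_force": force on the tool from outside, world axes, zero at the start; "moment": the same for the moment, N m; "gripper_width": finger opening in m.
Only numpy, scipy, OpenCV 4.12 (cv2) and the standard library are available. Lean on these libraries where they do the work, as an engineer would, in place of code of your own. Each camera call takes 0.05 s, during which the arm holds its last target.

## Working session

There is one attempt and no reset: what is moved stays moved. The work goes in short steps, Python scripts to look and compute and a tool call to move; the robot and the scene stay as the last step left them, time stands still between calls to the robot, and variables do not carry over. Pictures are saved under pics/ and viewed, and the job is handed in when it is done.

Besides the shell and the picture viewer there is one more tool, called after "Call:" as name(argument=value, ...), one argument or row to a line, values as JSON. move_arm: Moves the arm, as the interface text tells. Shifts and turns lie within -1 to 1; 1 stands for 500 mm of shift or 30 degrees of turn. Its arguments: {"type":"object","properties":{"rows":{"type":"array"},"force":{"type":"number"}},"required":["rows"]}

```bash
mkdir -p pics; python3 - <<'E'
from cell import r
import cv2,numpy as np
print(r.sense(), r.tip_reach)
for n in("side","top"):
    c=r.read_camera(n); cv2.imwrite(f"pics/{n}0.png",c["color"][:,:,::-1]); print(n,{k:c[k] for k in c if k!="color"})
E
```

```text
{'time_s': 0.0, 'joint_positions': array([-1.36051078e+00,  5.28485373e-01,  1.43393145e+00,  1.27822107e-05,
        1.18141303e+00, -1.78531556e-01]), 'dq': array([ 1.45530463e-03,  6.67783084e-04, -9.63809829e-04,  1.00103060e-03,
       -5.23633501e-05, -5.84941680e-05]), 'joint_efforts': array([ 5.47393993e-04, -4.42347836e+01, -1.78028637e+01, -2.53345561e-04,
        8.48165917e-03, -2.72438336e-05]), 'position': array([ 0.23679773, -0.5776496 ,  0.24731252]), 'orientation': array([-1.11855732e-03,  9.81161957e-01,  1.93183752e-01, -1.18501032e-05]), 'wrist_force': array([-0.06871791,  0.04774976,  0.83377604]), 'moment': array([0.0010941 , 0.0029811 , 0.00967926]), 'gripper_width': 0.08550769956956451} 0.017
side {'fovy': 47.53634957523245, 'cx': 316.94416398980314, 'cy': 245.1530683901384, 'cam_to_world': array([[-0.8065546 ,  0.34706919, -0.47855267, -0.24626572],
       [-0.59081484, -0.50089432,  0.63248929,  0.94852681],
       [-0.02018677,  0.79287317,  0.60905225,  1.01100749],
       [ 0.        ,  0.        ,  0.        ,  1.        ]])}
top {'fovy': 50.51381512363831, 'cx': 315.612049171027, 'cy': 232.69732384348117, 'cam_to_world': array([[-0.01797886,  0.99271477, -0.1191392 ,  0.35950766],
       [-0.99967386, -0.02000931, -0.01586831, -0.06423056],
       [-0.0181366 ,  0.11881505,  0.99275075,  1.42637409],
       [ 0.        ,  0.        ,  0.        ,  1.        ]])}
```

View pics/top0.png

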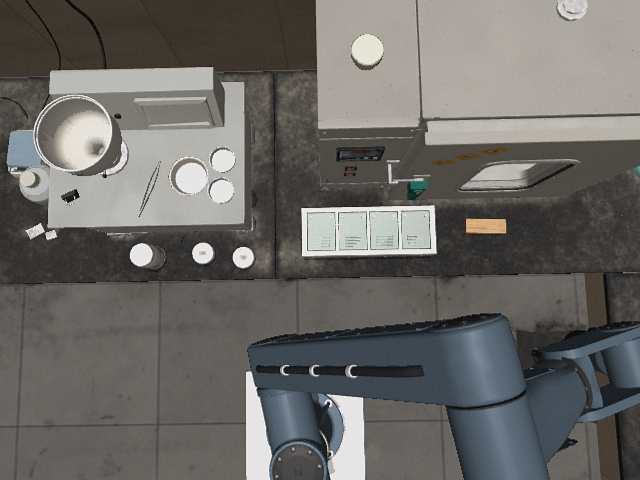

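View pics/side0.png

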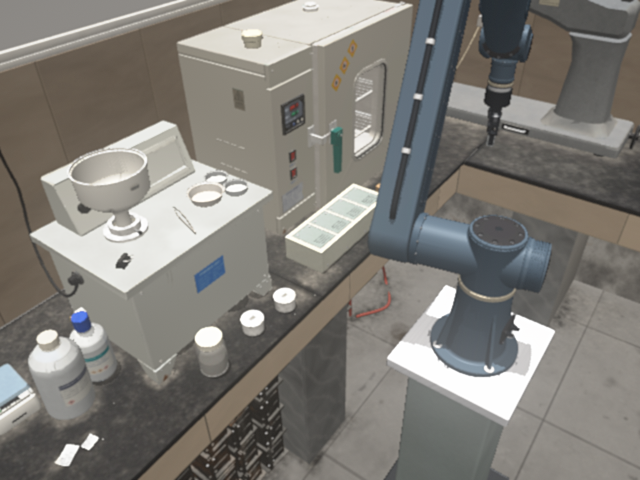

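The top view shows the duct at about cols 302–437, rows 206–256, with four panels. The block is to its right at (486,226), and the tins and jar are to its left at (243,258), (203,253) and (147,256). Next I'll measure the duct.

```bash
cat > h.py <<'E'
import numpy as np
def ray(c,u,v,z):
    f=240/np.tan(np.radians(c["fovy"]/2)); M=c["cam_to_world"]
    d=M[:3,:3]@np.array([(u-c["cx"])/f,-(v-c["cy"])/f,-1]); o=M[:3,3]
    return o+d*(z-o[2])/d[2]
E
python3 - <<'E'
from cell import r
import cv2,numpy as np
from h import *
c=r.read_camera("top"); im=c["color"]
crop=im[195:270,290:450]
cv2.imwrite("pics/crop0.png",cv2.resize(crop[:,:,::-1],None,fx=5,fy=5,interpolation=cv2.INTER_NEAREST))
m=(crop.min(2)>225).astype(np.uint8)
cs,_=cv2.findContours(m,cv2.RETR_EXTERNAL,cv2.CHAIN_APPROX_NONE)
k=max(cs,key=cv2.contourArea)
rr=cv2.minAreaRect(k); print(rr)
for p in cv2.boxPoints(rr): print(p+[290,195],ray(c,p[0]+290,p[1]+195,.075))
# panels
h=cv2.fillPoly(np.zeros_like(m),[k],1)&(1-m)
n,l,s,ce=cv2.connectedComponentsWithStats(h,connectivity=4)
for i in range(1,n):
    if s[i,4]>200: print(s[i],ray(c,ce[i][0]+290,ce[i][1]+195,.075))
c=r.read_camera("side"); im=c["color"]
cv2.imwrite("pics/crops.png",cv2.resize(im[170:280,270:400,::-1],None,fx=5,fy=5,interpolation=cv2.INTER_NEAREST))
E
```

```text
((78.21802520751953, 35.27374267578125), (47.399288177490234, 133.32901000976562), 88.93909454345703)
[301.12614441 207.81247139] [ 0.58995393 -0.00483424  0.075     ]
[434.43229675 205.34385109] [ 0.58912708 -0.36258291  0.075     ]
[435.30990601 252.73501587] [ 0.46177746 -0.35908866  0.075     ]
[302.00375366 255.20363617] [ 0.46206193 -0.00530621  0.075     ]
[ 110   15   32   40 1175] [ 0.52485128 -0.30890253  0.075     ]
[  48   16   30   40 1150] [ 0.52480951 -0.14100387  0.075     ]
[  79   16   31   40 1144] [ 0.52453581 -0.22436013  0.075     ]
[  16   17   31   40 1156] [ 0.52479865 -0.05696363  0.075     ]
```

View pics/crop0.png

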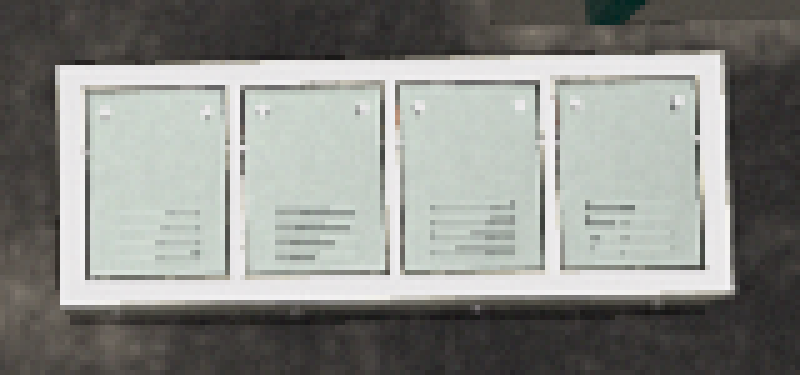

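View pics/crops.png

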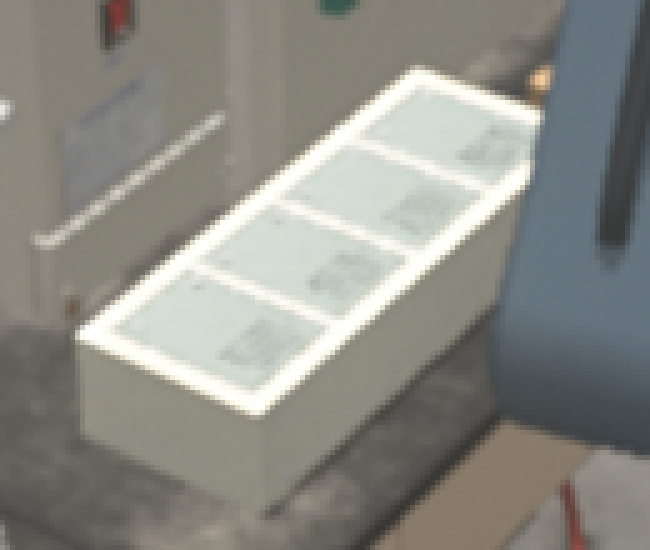

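```bash
python3 - <<'E'
from cell import r
import cv2,numpy as np
from h import *
for n in("top","side"):
    c=r.read_camera(n); im=c["color"].astype(int)
    m=((im[:,:,1]-im[:,:,0]>40)).astype(np.uint8)
    k,l,s,ce=cv2.connectedComponentsWithStats(m)
    for i in range(1,k):
        if s[i,4]>20: print(n,s[i],ce[i],[ray(c,*ce[i],z).round(3) for z in(.1,.15,.2,.25,.3)])
from scipy.spatial.transform import Rotation as R
st=r.sense();q=st["orientation"]
A=R.from_quat([*q[1:],q[0]]).as_matrix();print(A.round(4))
T=np.array([[1,0,0],[0,-1,0],[0,0,-1]])
print("turn/30",(np.degrees(R.from_matrix(A.T@T).as_rotvec())/30).round(3))
for y in(-.309,-.225,-.141,-.057):
    print(y,(A.T@(np.array([.503,y,.16])-st["position"])/.5).round(3))
E
```

```text
top [410 181  17   8 126] [418.23809524 184.72222222] [array([ 0.641, -0.317,  0.1  ]), array([ 0.63 , -0.307,  0.15 ]), array([ 0.62 , -0.298,  0.2  ]), array([ 0.609, -0.288,  0.25 ]), array([ 0.599, -0.279,  0.3  ])]
side [332 127  10   6  36] [336.52777778 129.55555556] [array([ 0.833, -0.619,  0.1  ]), array([ 0.774, -0.533,  0.15 ]), array([ 0.715, -0.447,  0.2  ]), array([ 0.655, -0.361,  0.25 ]), array([ 0.596, -0.275,  0.3  ])]
[[ 9.254e-01  3.791e-01 -2.000e-04]
 [ 3.791e-01 -9.254e-01  7.000e-04]
 [ 1.000e-04 -7.000e-04 -1.000e+00]]
turn/30 [-0.001  0.     0.743]
-0.309 [ 0.697 -0.296  0.176]
-0.225 [ 0.76  -0.452  0.176]
-0.141 [ 0.824 -0.607  0.176]
-0.057 [ 0.888 -0.763  0.177]
```

Call:
move_arm(
  rows=[
    [0, 0.12, -0.05, 0, 0, 0, 0.25],
    [0, 0.24, -0.1, 0, 0, 0, 0.5],
    [0, 0.36, -0.15, 0, 0, 0, 0.743],
    [0, 0.48, -0.2, 0, 0, 0, 0.743],
    [0, 0.59, -0.25, 0.04, 0, 0, 0.743],
    [0, 0.697, -0.296, 0.1, 0, 0, 0.743],
    [0, 0.697, -0.296, 0.176, 0, 0, 0.743],
    [0, 0.697, -0.296, 0.176, 0, 0, 0.743],
  ],
  force=30,
)

```text
time_s: 1.3
position: [0.5021, -0.3064, 0.1573]
orientation: [-0.003, 1.0, 0.001, -0.003]
wrist_force: [-0.1, -0.9, 0.0]
gripper_width: 0.0001
```

```bash
python3 - <<'E'
from cell import r
import cv2,numpy as np
for n,(a,b,c_,d) in (("top",(180,280,340,500)),("side",(80,280,270,480))):
    c=r.read_camera(n); cv2.imwrite(f"pics/{n}1.png",cv2.resize(c["color"][a:b,c_:d,::-1],None,fx=3.5 if n=="top" else 2.8,fy=3.5 if n=="top" else 2.8))
s=r.sense();print(s["position"],s["orientation"],s["wrist_force"])
E
```

```text
[ 0.50335365 -0.3099332   0.16080506] [ 2.09769331e-04  9.99999965e-01 -1.58169264e-04 -8.39950735e-06] [ 0.30991449 -0.11080803 -0.26244157]
```

View pics/top1.png

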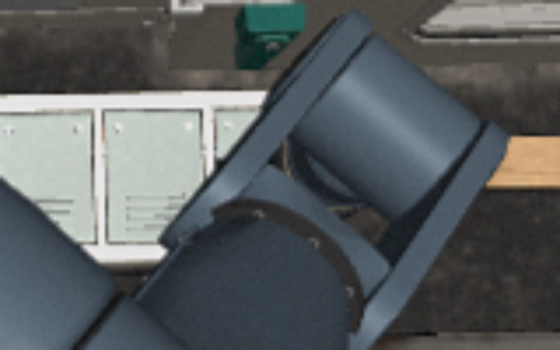

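View pics/side1.png

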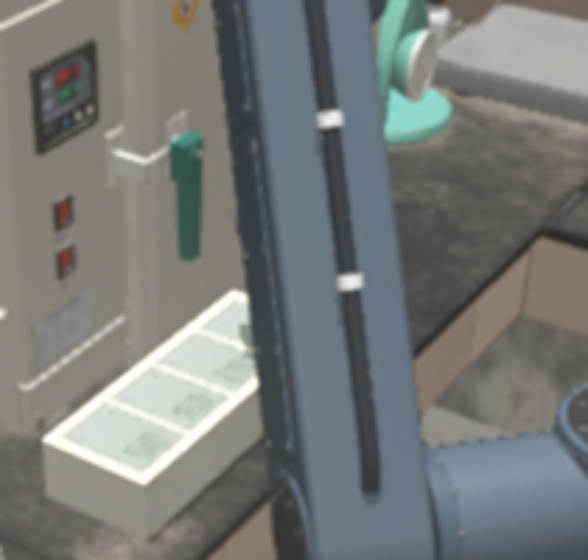

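The arm hides the tips in both views, and the wrist is bulky close to the handle. I'll tilt the tool by 12° so the wrist moves away from the oven, then descend until the tip is about 9 mm above panel 4.

Call:
move_arm(
  rows=[
    [0, -0.004, 0, 0.02, 0, 0.2, 0],
    [0, -0.008, 0, 0.06, 0, 0.4, 0],
    [0, -0.008, 0, 0.11, 0, 0.4, 0],
    [0, -0.008, 0, 0.114, 0, 0.4, 0],
    [0, -0.008, 0, 0.114, 0, 0.4, 0],
    [0, -0.008, 0, 0.114, 0, 0.4, 0],
  ],
)

```text
time_s: 2.15
position: [0.5002, -0.3104, 0.1049]
orientation: [0.001, 0.994, -0.0, 0.106]
wrist_force: [0.9, -0.5, -0.7]
gripper_width: 0.0002
```

```bash
python3 - <<'E'
from cell import r
s=r.sense();print(s["position"],s["orientation"],s["wrist_force"])
E
```

```text
[ 0.50024011 -0.31038587  0.10489936] [ 1.22137519e-03  9.94400516e-01 -2.38609813e-05  1.05669867e-01] [ 0.85548461 -0.54303536 -0.70089999]
```

Call:
move_arm(
  rows=[
    [0, -0.0033, 0, 0.0157, 0, 0, 0],
    [0, -0.0033, 0, 0.0157, 0, 0, 0],
    [0, -0.0033, 0, 0.0157, 0, 0, 0],
  ],
)

```text
time_s: 2.52
position: [0.4994, -0.309, 0.0951]
orientation: [-0.0, 0.995, 0.0, 0.104]
wrist_force: [-0.4, 0.5, 0.3]
gripper_width: 0.0002
```

Call:
move_arm(
  rows=[
    [0, -0.0004, 0, 0.002, 0, 0, 0],
    [0, -0.0004, 0, 0.002, 0, 0, 0],
  ],
)

```text
time_s: 2.78
position: [0.4994, -0.3092, 0.0942]
orientation: [-0.0, 0.995, -0.0, 0.104]
wrist_force: [0.4, -0.4, -0.3]
gripper_width: 0.0002
```

Call:
move_arm(
  rows=[
    [0, -0.0004, 0, 0.002, 0, 0, 0],
    [0, -0.0004, 0, 0.002, 0, 0, 0],
  ],
)

```text
time_s: 3.02
position: [0.4994, -0.3093, 0.0933]
orientation: [0.0, 0.995, -0.0, 0.105]
wrist_force: [0.3, 0.5, 1.0]
gripper_width: 0.0
```

Call:
move_arm(
  rows=[
    [0, -0.0004, 0, 0.002, 0, 0, 0],
    [0, -0.0004, 0, 0.002, 0, 0, 0],
  ],
)

```text
time_s: 3.28
position: [0.4995, -0.3093, 0.0927]
orientation: [0.0, 0.994, -0.0, 0.105]
wrist_force: [-1.9, 1.4, 4.6]
gripper_width: -0.0004
```

Call:
move_arm(
  rows=[
    [0, -0.0004, 0, 0.002, 0, 0, 0],
    [0, -0.0004, 0, 0.002, 0, 0, 0],
  ],
)

```text
time_s: 3.52
position: [0.4995, -0.3094, 0.0923]
orientation: [0.0, 0.994, -0.0, 0.105]
wrist_force: [-2.0, 1.4, 8.8]
gripper_width: -0.0001
```

Panel 4 is stiff: the force rises to 8.8 N with only a fraction of a millimetre of yield. Moving on to panel 3.

Call:
move_arm(
  rows=[
    [0, 0.0083, 0, -0.0391, 0, 0, 0],
    [0, 0.0083, -0.06, -0.0391, 0, 0, 0],
    [0, 0.0083, -0.12, -0.0391, 0, 0, 0],
    [0, 0.0083, -0.168, -0.0391, 0, 0, 0],
    [0, 0.0083, -0.168, -0.0391, 0, 0, 0],
    [0, 0.0017, -0.168, -0.008, 0, 0, 0],
    [0, 0.0017, -0.168, -0.008, 0, 0, 0],
    [0, 0.0017, -0.168, -0.008, 0, 0, 0],
  ],
)

```text
time_s: 4.53
position: [0.4993, -0.226, 0.0947]
orientation: [-0.0, 0.995, -0.001, 0.104]
wrist_force: [-0.1, 0.2, 0.6]
gripper_width: 0.0001
```

Call:
move_arm(
  rows=[
    [0, -0.0008, 0, 0.004, 0, 0, 0],
    [0, -0.0008, 0, 0.004, 0, 0, 0],
  ],
)

```text
time_s: 4.78
position: [0.4995, -0.2256, 0.0933]
orientation: [0.0, 0.995, -0.0, 0.105]
wrist_force: [-0.2, -0.4, 0.6]
gripper_width: 0.0001
```

Call:
move_arm(
  rows=[
    [0, -0.0004, 0, 0.002, 0, 0, 0],
    [0, -0.0004, 0, 0.002, 0, 0, 0],
  ],
)

```text
time_s: 5.03
position: [0.4996, -0.2255, 0.0924]
orientation: [0.0, 0.995, -0.0, 0.105]
wrist_force: [-0.5, -0.1, 1.4]
gripper_width: 0.0002
```

Call:
move_arm(
  rows=[
    [0, -0.0004, 0, 0.002, 0, 0, 0],
    [0, -0.0004, 0, 0.002, 0, 0, 0],
  ],
)

```text
time_s: 5.28
position: [0.4996, -0.2254, 0.0913]
orientation: [0.0, 0.995, -0.0, 0.105]
wrist_force: [-1.3, -1.2, 1.7]
gripper_width: 0.0001
```

Call:
move_arm(
  rows=[
    [0, -0.0004, 0, 0.002, 0, 0, 0],
    [0, -0.0004, 0, 0.002, 0, 0, 0],
  ],
)

```text
time_s: 5.52
position: [0.4996, -0.2254, 0.0902]
orientation: [0.0, 0.995, -0.0, 0.105]
wrist_force: [-0.7, -0.9, 0.8]
gripper_width: 0.0002
```

Call:
move_arm(
  rows=[
    [0, -0.0004, 0, 0.002, 0, 0, 0],
    [0, -0.0004, 0, 0.002, 0, 0, 0],
  ],
)

```text
time_s: 5.78
position: [0.4996, -0.2253, 0.0891]
orientation: [0.0, 0.995, -0.0, 0.105]
wrist_force: [0.4, -1.1, 0.6]
gripper_width: -0.0001
```

Panel 3 rocks: it has gone about 4 mm past contact at only 1–2 N. Pushing it open.

Call:
move_arm(
  rows=[
    [0, -0.0021, 0, 0.0098, 0, 0, 0],
    [0, -0.0042, 0, 0.0196, 0, 0, 0],
    [0, -0.0062, 0, 0.0293, 0, 0, 0],
    [0, -0.0083, 0, 0.0391, 0, 0, 0],
    [0, -0.0083, 0, 0.0391, 0, 0, 0],
  ],
)

```text
time_s: 6.4
position: [0.4987, -0.2245, 0.0683]
orientation: [-0.001, 0.995, -0.0, 0.103]
wrist_force: [0.0, 0.1, 0.3]
gripper_width: 0.0001
```

Call:
move_arm(
  rows=[
    [0, -0.001, 0, 0.005, 0, 0, 0],
    [0, -0.002, 0, 0.01, 0, 0, 0],
    [0, -0.002, 0, 0.01, 0, 0, 0],
  ],
)

```text
time_s: 6.78
position: [0.4994, -0.2251, 0.0639]
orientation: [-0.0, 0.995, -0.0, 0.104]
wrist_force: [0.2, -0.2, 0.8]
gripper_width: -0.0005
```

Call:
move_arm(
  rows=[
    [0, -0.0008, 0, 0.004, 0, 0, 0],
    [0, -0.0008, 0, 0.004, 0, 0, 0],
  ],
)

```text
time_s: 7.02
position: [0.4995, -0.2253, 0.0619]
orientation: [0.0, 0.995, -0.0, 0.104]
wrist_force: [-0.4, -0.2, 1.7]
gripper_width: 0.0002
```

Call:
move_arm(
  rows=[
    [0, -0.0008, 0, 0.004, 0, 0, 0],
    [0, -0.0008, 0, 0.004, 0, 0, 0],
  ],
)

```text
time_s: 7.28
position: [0.4996, -0.2253, 0.0599]
orientation: [0.0, 0.995, -0.0, 0.104]
wrist_force: [-1.1, -0.0, 1.8]
gripper_width: 0.0002
```

Call:
move_arm(
  rows=[
    [0, -0.0008, 0, 0.004, 0, 0, 0],
    [0, -0.0008, 0, 0.004, 0, 0, 0],
  ],
)

```text
time_s: 7.52
position: [0.4996, -0.2253, 0.0578]
orientation: [-0.0, 0.995, -0.0, 0.104]
wrist_force: [-0.3, -0.1, 0.2]
gripper_width: -0.0002
```

Call:
move_arm(
  rows=[
    [0, -0.0008, 0, 0.004, 0, 0, 0],
    [0, -0.0008, 0, 0.004, 0, 0, 0],
  ],
)

```text
time_s: 7.78
position: [0.4996, -0.2252, 0.0557]
orientation: [-0.0, 0.995, -0.0, 0.104]
wrist_force: [0.1, -0.1, 0.9]
gripper_width: -0.0001
```

Call:
move_arm(
  rows=[
    [0, -0.0006, 0, 0.003, 0, 0, 0],
    [0, -0.0006, 0, 0.003, 0, 0, 0],
  ],
)

```text
time_s: 8.02
position: [0.4996, -0.2252, 0.0543]
orientation: [-0.0, 0.995, -0.0, 0.104]
wrist_force: [1.0, -0.7, 1.8]
gripper_width: 0.0001
```

Call:
move_arm(
  rows=[
    [0, -0.0004, 0, 0.002, 0, 0, 0],
    [0, -0.0004, 0, 0.002, 0, 0, 0],
  ],
)

```text
time_s: 8.28
position: [0.4996, -0.2252, 0.0533]
orientation: [-0.0, 0.995, -0.0, 0.104]
wrist_force: [-0.5, -0.2, 1.5]
gripper_width: 0.0002
```

Call:
move_arm(
  rows=[
    [0, -0.0004, 0, 0.002, 0, 0, 0],
    [0, -0.0004, 0, 0.002, 0, 0, 0],
  ],
)

```text
time_s: 8.52
position: [0.4997, -0.2252, 0.0528]
orientation: [0.0, 0.995, -0.0, 0.105]
wrist_force: [-1.6, 0.4, 5.8]
gripper_width: 0.0003
```

Call:
move_arm(
  rows=[
    [0, -0.0004, 0, 0.002, 0, 0, 0],
    [0, -0.0004, 0, 0.002, 0, 0, 0],
  ],
)

```text
time_s: 8.78
position: [0.4998, -0.2253, 0.0526]
orientation: [0.0, 0.994, -0.0, 0.105]
wrist_force: [-2.4, 0.8, 11.4]
gripper_width: -0.0002
```

Call:
move_arm(
  rows=[
    [0, -0.0004, 0, 0.002, 0, 0, 0],
    [0, -0.0004, 0, 0.002, 0, 0, 0],
  ],
)

```text
time_s: 9.02
position: [0.4999, -0.2253, 0.0525]
orientation: [0.001, 0.994, 0.0, 0.106]
wrist_force: [-5.1, 0.8, 19.6]
gripper_width: -0.0002
```

Call:
move_arm(
  rows=[
    [0, -0.0004, 0, 0.002, 0, 0, 0],
    [0, -0.0004, 0, 0.002, 0, 0, 0],
  ],
)

```text
time_s: 9.28
position: [0.5, -0.2253, 0.0523]
orientation: [0.001, 0.994, -0.0, 0.106]
wrist_force: [-7.0, 1.9, 25.9]
gripper_width: -0.0003
```

It hit the stop at the depth I predicted (37 mm). Withdrawing straight up, then sideways so the cameras can see.

Call:
move_arm(
  rows=[
    [0, 0.0042, 0, -0.02, 0, 0, 0],
    [0, 0.0104, 0, -0.049, 0, 0, 0],
    [0, 0.0208, 0, -0.098, 0, 0, 0],
    [0, 0.0416, 0, -0.196, 0, 0, 0],
    [0, 0.052, 0, -0.245, 0, 0, 0],
    [0, 0.052, 0, -0.245, 0, 0, 0],
  ],
)

```text
time_s: 10.02
position: [0.5008, -0.2261, 0.1768]
orientation: [0.002, 0.994, 0.0, 0.106]
wrist_force: [0.3, -0.0, -0.1]
gripper_width: 0.0001
```

Call:
move_arm(
  rows=[
    [0, -0.05, 0.1, 0, 0, 0, 0],
    [0, -0.1, 0.2, -0.02, 0, 0, 0],
    [0, -0.15, 0.3, -0.03, 0, 0, 0],
    [0, -0.2, 0.4, -0.04, 0, 0, 0],
    [0, -0.2, 0.5, -0.04, 0, 0, 0],
    [0, -0.2, 0.6, -0.04, 0, 0, 0],
    [0, -0.2, 0.6, -0.04, 0, 0, 0],
    [0, -0.2, 0.6, -0.04, 0, 0, 0],
  ],
)

```text
time_s: 11.02
position: [0.397, -0.5235, 0.1713]
orientation: [-0.002, 0.995, -0.0, 0.104]
wrist_force: [-0.4, 0.0, -0.1]
gripper_width: -0.0
```

```bash
python3 - <<'E'
from cell import r
import cv2,numpy as np
for n,(a,b,c_,d),f in (("top",(170,290,120,520),2),("side",(80,400,180,480),1.8)):
    c=r.read_camera(n); cv2.imwrite(f"pics/{n}2.png",cv2.resize(c["color"][a:b,c_:d,::-1],None,fx=f,fy=f))
s=r.sense();print(s["time_s"],s["position"],s["dq"],s["wrist_force"])
E
```

```text
11.125 [ 0.39751023 -0.5229305   0.17208632] [ 0.00724636 -0.01215464 -0.00342797 -0.00118903 -0.00040046  0.00046751] [ 0.12521994 -0.29613803  0.41848478]
```

View pics/top2.png

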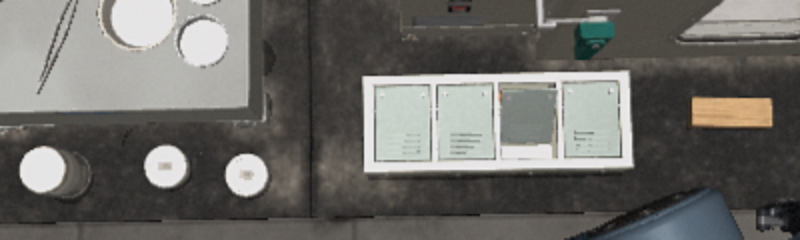

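View pics/side2.png

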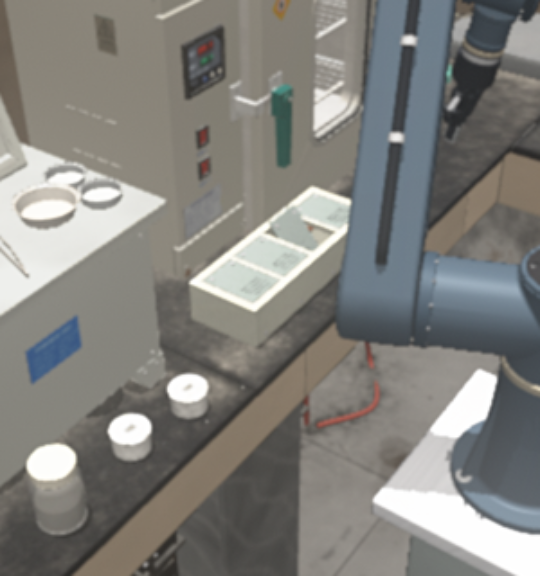

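The top view shows panel 3, at crop (528,120), tilted open with its near edge at row ≈242.5. In the side view its far part stands proud. The tins, jar and block look unmoved. One quick angle and block check, then I'll hand in.

```bash
python3 - <<'E'
from cell import r
from h import *
c=r.read_camera("top")
for a in(.6,.75,.9):
    print(a,ray(c,385,242.5,.075-.068*np.sin(a)).round(3),"want x",round(.543-.068*np.cos(a),3))
import cv2
old=cv2.imread("pics/top0.png").astype(int)[:,:,::-1]
d=np.abs(old-c["color"].astype(int)).max(2)
print("changed px tins/jar, block:",(d[235:275,125:260]>40).sum(),(d[215:238,460:512]>40).sum())
s=r.sense();print(s["wrist_force"],np.abs(s["dq"]).max())
r.finish_job()
E
```

```text
0.6 [ 0.495 -0.232  0.037] want x 0.487
0.75 [ 0.496 -0.233  0.029] want x 0.493
0.9 [ 0.497 -0.233  0.022] want x 0.501
changed px tins/jar, block: 0 0
[-0.34605552  0.15632894  0.49755014] 0.010529896934846197
the job is handed in; nothing more can be done
```

The unfastened hatch was the third panel from the left. I pushed it open to its stop and handed the job in at about 11 s; no verdict was reported.

- **Finding it:** I pressed the fourth panel first. It was stiff, reaching 8.8 N with less than 1 mm of yield. The third panel went down 4 mm at 1–2 N. I did not test the first and second panels.
- **Opening it:** Pushing straight down, I met the stop about 37 mm below the top face, where 0.9 rad was expected. The force there rose to about 27 N, and I then withdrew straight up.
- **Last checks, panel:** Both cameras show the third panel standing open. The top view alone gives about 0.8 rad, but only roughly: its edge reading is 3–4 mm off what either 0.75 or 0.9 rad would give. The contact at the stop is the stronger evidence that it is fully open.
- **Last checks, surroundings:** No pixels changed around the tins, jar or block in the top view. The arm is clear and touching nothing (wrist force about 0.6 N, which is noise).

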